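# Hold the guide plate home on the reaming jig

### The arm

A 6-joint arm with a two-finger parallel gripper is mounted at the origin on the work surface. World frame = base frame: x ahead of the robot, y to its left, z up, the work surface at z = 0. Lengths are in m, angles in rad, forces in N, time in s.
With the tool pointing down it reaches from about 0.425 to 0.95 m from the base axis. Payload 3.5 kg.
Tool frame: the origin (TCP) lies midway between the tips of the shut fingers; the grasp point (between the pads) lies grasp_offset behind it (grasp_offset is the distance from the TCP to the grasp point, in m); z points along the fingers, y is the direction in which the jaws open and shut (so a half turn about z gives the same grasp; the last joint's range is limited). The gripper opens to 85 mm and grips with 20 to 120 N. Pads are 22 mm wide; open, the fingers measure 114 mm over their backs; the gripper's body (76 mm by 85 mm) begins 54 mm behind the grasp point. The pads swing forward as they close: fully open they stand 13 mm farther back than shut.
Start: joints at [-1.449, 0.286, 1.577, -0, 1.279, -0.15], TCP at [0.181, -0.65, 0.231] pointing down, gripper open.
Joint ranges: [-2.77, 2.77], [-0.9, 2.22], [0.21, 2.48], [-1.53, 4.67], [0.24, 2.81], [-2.84, 2.84]. Speed limits (rad/s): [2.79, 2.79, 3.14, 3.14, 3.14, 3.14].

### API

Orientations are given as a unit quaternion [x, y, z, w].
In Python, from plant import * gives the robot as it stands.
- The arm moves only by the tool jog_arm, never from a script. Its argument "targets" is text: rows parted by semicolons, each of 7 numbers parted by spaces: the shift along the world's x, y, z in mm, then the turn, a rotation vector about the world's x, y, z in degrees, then the gripper's target within -1 to 1 (fully open at 1, half-way at 0, shut at -1). A call has 1 to 10 rows; each row shifts and turns the pose as measured when the row begins; what a row does not reach is not made up. A row lasts 1/12 s, in which the tool goes at most 41.7 mm and 7.16 degrees, less where a joint would pass 70% of its speed; a pose out of reach is approached as far as the arm can. A call with a gripper value outside its range is refused whole. The fingers move at their own pace and stop on an object; "force" is the grip in N (left out, the last holds). Time passes only in rows, so rows that do not move let the fingers close. It gives the time, the measured TCP pose, the force and the opening at its end, in the units of the state.
- get_state(): the state, without advancing time (a new reading comes with each control period).
- read_camera(name): name is "side" or "top" or "wrist"; returns a dict with "pixels" (420x560x3 uint8, blue, green, red), "mtx" (3x3 intrinsics, pixels), "dist_coeffs" ([k1, k2, p1, p2, k3] as OpenCV has them; the pictures are not rectified), "world_from_camera" (4x4, takes a point from camera to world coordinates). Camera axes: x right, y up, looking along -z (the intrinsics and any distortion apply to the point x, -y, -z); pixel columns grow to the right and rows downward; lengths in m; the calibration is good to about 2 mm. A picture is of the moment at which its call begins. There is no depth.
- sign_off(): hands the job in, once; it reports no verdict.
Trained networks look in a picture, given as the dict that the camera call returned (one of the last four; its "shot" number tells which), for a name from the list of things; names that differ only in an ending like _2 or _b are one class to them, and where a whole thing is asked for, a point or a joint stands for the part that bears it (a point fixed in the world has none). Each returns a list of dicts, best first, with "p" (0 to 1); they miss things now and then, are a little off and sometimes report something else, mostly with a low value. They report only what shows in the picture. A call takes as long as a camera call.
- spot_in(target, picture): "uv" ([column, row] in pixels, amid what is visible of it).
- silhouettes(target, picture): "mask" (420x560 bool, what is visible of it) and "uv" ([column, row] in pixels, amid what is visible of it).
- mark_of(target, picture): "uv" ([column, row] in pixels: a listed point, or the origin of a listed thing).
The state is a dict: "time": time; "qpos": joint angles; "dq": joint speeds; "joint_efforts": joint torques, N m; "eef_pos": TCP position; "tcp_rot": TCP orientation; "contact_force": force on the tool from outside, world axes, zero at the start; "wrist_torque": the same for the moment, N m; "opening": opening from 0.0 (shut) to 1.0 (fully open).
Only numpy, scipy, OpenCV 4.12 (cv2) and the standard library are available. Lean on these libraries where they do the work, as an engineer would, in place of code of your own. Each camera call takes 0.05 s, during which the arm holds its last target.

### The job

The printed visor bracket is already in the reaming jig. Fit the long guide plate over it, its end notch around the tall guide post and the hidden bore under its grip dropped over the jig's locating pin, then press the plate down against the lift springs until it sits fully home on the rests. Finish while still holding it pressed down, so that the ears can be reamed, and leave the bracket and everything else on the bench where they are.

Things in the scene. Friction and masses are not known exactly. Their poses are not given: they have to be found in the camera images.
- jig: Reaming jig, fixed: aluminium base plate 130 x 230 x 20 mm with low grey nest blocks (to z 29 mm). Origin on the bench under the locating pin; z up, y along the long side towards the guide post, x across. The plate spans x -50..+80, y -115..+115 mm. Guide plate fully home: its origin at x 0, y 0, z 34 mm here, its axes along the jig's.
- jig_pin (a point): Tip of the steel locating pin: x 0, y 0, z 44 mm in the jig's frame. Pin 10 mm thick, its nose tapering over the top 3 mm to a 6 mm flat tip. It stands 10 mm above the rests and ends inside the guide plate's blind bore.
- jig_post (a point): Tip of the tall steel guide post: x 0, y +84, z 62 mm in the jig's frame. Post 10 mm thick, top 5 mm tapered.
- jig_rest (a point): Flat top of one of the four steel rest buttons on which the seated guide plate bears: 12 mm thick, at x +-26, y +-84 mm, z 34 mm in the jig's frame (this one at x -26, y -84).
- lift_a (a joint): Spring lift plunger (steel, 10 mm thick) at x 0, y -28 mm of the jig, top at z 40 mm when free: how far it is pushed down, m; 0 free, about 0.006 with the guide plate home. Preload 3.2 N, plus 0.8 N per mm. The two plungers together carry the plate's weight at z 40 mm; fully home takes about 11 to 13 N of push on the plate.
- lift_b (a joint): The other lift plunger, the same, at x 0, y +28 mm of the jig.
- cover: Long guide plate, loose, lying right side up on the bench: aluminium, 70 x 190 x 12 mm, two steel bushes (18 mm wide, 4 mm high, y +-58), black fin grip on top, 0.33 to 0.51 kg. Origin: centre of its underside; x across, y along towards the notched end. At the origin the underside has a round blind bore, 12.5 mm wide, 12 mm deep, hidden from above by the grip.
- cover_grip (a point): Middle of the fin grip, 36 mm above the long plate's underside, over the bore. The fin has flat sides: 18 mm thick across x, 64 mm along y, from z 17 to 53 mm. Below it a flange 42 x 84 mm, z 12 to 17 mm.
- cover_notch (a point): Point of the long plate's end notch where the guide post passes: x 0, y +84 mm, on the underside. The notch is 14 mm wide and open at the end: y 74 to 95 mm.
- bracket: White printed visor bracket lying loose in the jig's nest: half ring, mean radius 58 mm, 5 mm thick, 12 mm high (z 20 to 32 mm), bulging to the jig's +x, with 18 mm round ears at y +-58 mm. Origin: ring's centre, underside, on the pin's axis.
- square_plate: Another guide plate, not for this job: square, 84 x 84 x 12 mm, four bushes, a shorter fin grip (18 x 40 mm, top at 53 mm). Origin at the centre of its underside. Leave it alone.
- done_bracket: A finished bracket like the one in the jig, lying on the bench (bystander). Origin at its ring's centre, underside.
- reamer: T-handled hand reamer lying on the bench, 140 mm long (bystander).
- calipers: Calipers, 225 mm long, lying on the bench (bystander).
- deburrer: Deburring tool with a grey handle, 155 mm long, lying on the bench (bystander).
- scraper: Print scraper with a black handle, 220 mm long, lying on the bench (bystander).
- pin_cup: Small white cup, 64 mm wide, 50 mm high (bystander).

How it is judged:
By the outcome, as a careful person would: the job done as asked, in the order asked, and still so for the second after the job is handed in, while the arm keeps its last pose, push and grip.
It also fails if it takes over 40 s, if anything falls off the work surface, if the arm or the gripper's body presses on something with over 40 N, if the wrist force passes 120 N, or if a joint passes its speed limit or range.

## Working session

There is one attempt and no reset: what is moved stays moved. The work goes in short steps, Python scripts to look and compute and a tool call to move; the robot and the scene stay as the last step left them, time stands still between calls to the robot, and variables do not carry over. Pictures are saved under pics/ and viewed, and the job is handed in when it is done.

Besides the shell and the picture viewer there is one more tool, called after ">>>" as name(argument=value, ...) on one line, values as JSON. jog_arm: Moves the arm, as the interface text tells. Its arguments: {"type":"object","properties":{"targets":{"type":"string"},"force":{"type":"number"}},"required":["targets"]}

```bash
ls; mkdir -p pics; python3 - <<'E'
from plant import *
import cv2
s=get_state(); print({k:(np.round(v,3) if 0 else v) for k,v in s.items()})
for n in ["top","side"]:
    p=read_camera(n); cv2.imwrite(f"pics/{n}0.png",p["pixels"])
    print(n,p["mtx"],p["dist_coeffs"],p["world_from_camera"])
    for t in ["cover","cover_grip","cover_notch","jig","jig_pin","jig_post","jig_rest","square_plate","bracket"]:
        print(t,[(m["uv"],round(m["p"],2)) for m in mark_of(t,p)[:4]])
print(get_state()["time"])
E
```

```text
pics
{'time': 0.0, 'qpos': array([-1.44902952e+00,  2.87169657e-01,  1.57817712e+00,  1.00048670e-05,
        1.27857018e+00, -1.49994936e-01]), 'dq': array([ 2.50646652e-04,  9.01326672e-05,  1.85100834e-04, -1.98643821e-04,
       -4.87459246e-05, -1.92631366e-03]), 'joint_efforts': array([-7.40454325e-04, -4.05986452e+01, -2.92626715e+01, -1.79539520e-04,
        5.82563662e-03,  3.23519068e-06]), 'eef_pos': array([ 0.1811439 , -0.64956582,  0.22994443]), 'tcp_rot': array([ 9.90781917e-01,  1.35461592e-01,  2.11903743e-05, -1.16197099e-03]), 'contact_force': array([-0.69118109,  0.66213979, -0.70186741]), 'wrist_torque': array([-0.01549507,  0.03244647,  0.02129582]), 'opening': 0.9972401602540519}
top [[391.81038264   0.         281.41150714]
 [  0.         391.81038264 206.91468479]
 [  0.           0.           1.        ]] [-0.08349726  0.          0.          0.          0.        ] [[ 0.01498094  0.99407344 -0.10767343  0.48618619]
 [-0.99950883  0.01785264  0.02575614  0.01070704]
 [ 0.02752575  0.1072347   0.99385263  1.05713149]
 [ 0.          0.          0.          1.  
[... 443 characters left out ...]
84469151]
 [  0.           0.           1.        ]] [-0.15043622  0.          0.          0.          0.        ] [[-0.86725045  0.30335153 -0.39478413  0.13038489]
 [-0.49785626 -0.5220638   0.69252331  0.80808247]
 [ 0.0039755   0.7971369   0.60378552  0.79373562]
 [ 0.          0.          0.          1.        ]]
cover [([367.3, 221.0], 0.87), ([171.1, 336.1], 0.53)]
cover_grip [([364.2, 212.4], 0.93)]
cover_notch [([352.6, 239.9], 0.57)]
jig [([269.3, 316.6], 0.95), ([174.4, 281.8], 0.17)]
jig_pin [([273.0, 304.4], 0.73), ([386.5, 177.6], 0.53)]
jig_post [([239.6, 316.0], 0.93), ([308.8, 192.3], 0.7)]
jig_rest [([307.3, 290.9], 0.7)]
square_plate [([309.0, 190.7], 0.81)]
bracket []
1.0
```

View pics/top0.png

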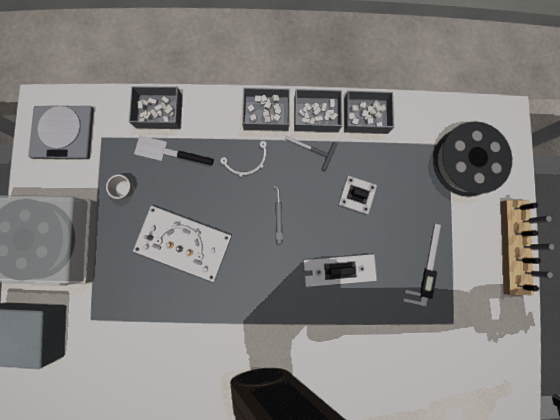

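View pics/side0.png

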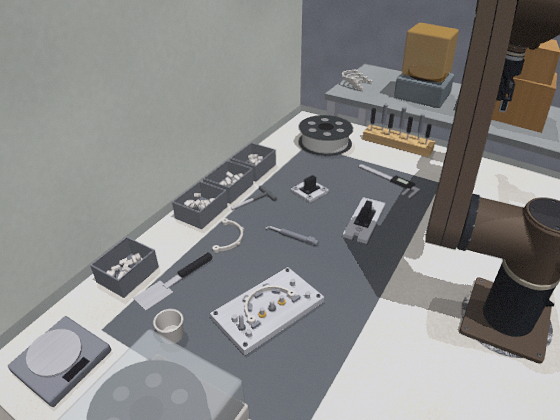

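```bash
cat > h.py <<'E'
from plant import *
import numpy as np, cv2
from scipy.optimize import least_squares
def ray(p,uv):
    n=cv2.undistortPoints(np.array([[uv]],float),p["mtx"],np.array(p["dist_coeffs"]))[0,0]
    T=np.array(p["world_from_camera"]); d=T[:3,:3]@np.array([n[0],-n[1],-1.]); return T[:3,3],d
def atz(p,uv,z):
    o,d=ray(p,uv); return o+d*(z-o[2])/d[2]
def proj(p,X):
    T=np.array(p["world_from_camera"]); c=(np.atleast_2d(X)-T[:3,3])@T[:3,:3]
    return cv2.projectPoints(c*[1,-1,-1],np.zeros(3),np.zeros(3),p["mtx"],np.array(p["dist_coeffs"]))[0][:,0]
def body(pose,P):
    x,y,a=pose[:3]; z=pose[3] if len(pose)>3 else 0
    P=np.atleast_2d(P)/1000.; c,s=np.cos(a),np.sin(a)
    return np.c_[x+c*P[:,0]-s*P[:,1],y+s*P[:,0]+c*P[:,1],P[:,2]+z]
E
python3 - <<'E'
from h import *
import pickle
P={n:read_camera(n) for n in ["top","side"]}
pickle.dump(P,open("p0.pkl","wb"))
for n,c in [("top",(120,190,250,290)),("top",(290,235,420,305)),("side",(200,255,340,360)),("side",(335,190,395,250))]:
    im=P[n]["pixels"][c[1]:c[3],c[0]:c[2]]
    cv2.imwrite(f"pics/c_{n}_{c[0]}.png",cv2.resize(im,None,fx=5,fy=5,interpolation=cv2.INTER_CUBIC))
for n in P:
    for t in ["cover","jig"]:
        for m in silhouettes(t,P[n])[:2]:
            k=m["mask"].astype(np.uint8); cs,_=cv2.findContours(k,0,1); c=max(cs,key=cv2.contourArea)
            print(n,t,m["p"],m["uv"],k.sum(),cv2.approxPolyDP(c,4,True)[:,0].tolist())
E
```

```text
top cover 0.68 [339.3, 269.0] 1852 [[373, 255], [305, 260], [304, 269], [312, 271], [305, 277], [306, 285], [373, 280]]
top jig 0.87 [185.3, 243.2] 4051 [[151, 206], [134, 251], [213, 281], [230, 235]]
top jig 0.34 [278.2, 223.2] 283 [[277, 188], [276, 239], [281, 242]]
side cover 0.79 [364.6, 219.7] 1067 [[362, 198], [342, 235], [356, 234], [366, 242], [384, 203]]
side jig 0.89 [265.5, 309.6] 4697 [[323, 296], [285, 267], [210, 317], [246, 354], [320, 304]]
side jig 0.44 [172.4, 324.8] 732 [[164, 310], [155, 316], [155, 328], [176, 341], [183, 334], [182, 318]]
```

View pics/c_top_120.png

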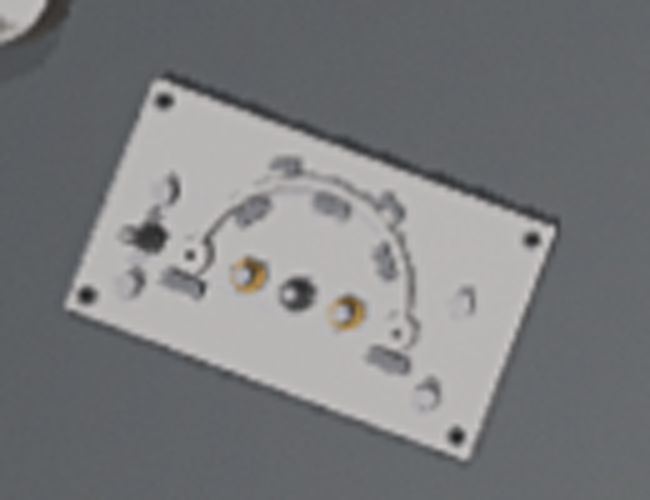

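View pics/c_top_290.png

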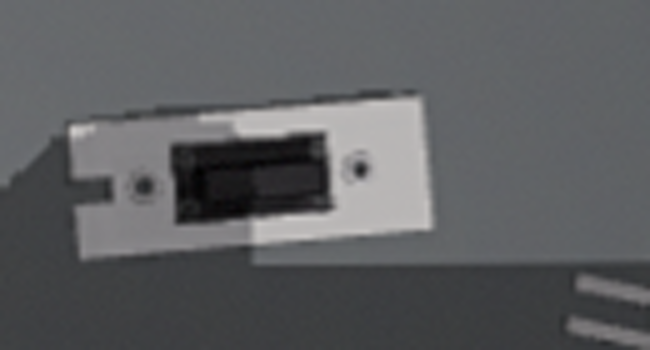

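View pics/c_side_200.png

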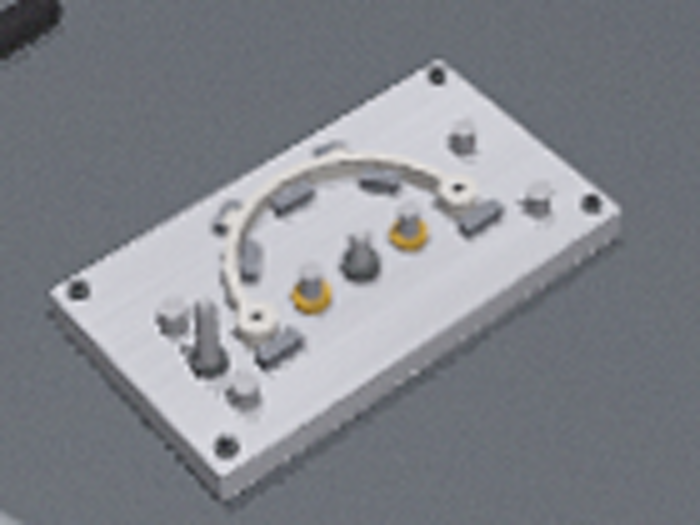

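View pics/c_side_335.png

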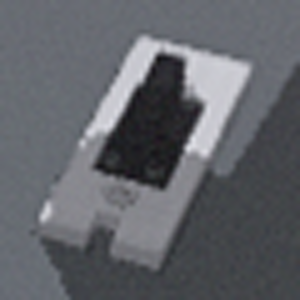

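```bash
cat > fit0.py <<'E'
from h import *
import pickle
P=pickle.load(open("p0.pkl","rb"))
def cv(c,l): return (np.array(l,float)+.5)/5-.5+np.array(c)
CJ=np.array([[80,115,20],[80,-115,20],[-50,-115,20],[-50,115,20],[0,84,62.],[0,0,44]])
jt=cv((120,190),[(157,78),(558,226),(468,460),(66,306),(140,235),(292,290)]); js=cv((200,255),[(48,293),(435,58),(622,212),(222,483),(207,303),(360,238)])
CC=np.array([[35,95,12],[35,-95,12],[-35,-95,12],[-35,95,12],[0,58,16],[0,-58,16]])
ct=cv((290,235),[(70,124),(424,95),(434,228),(82,260),(143,186),(358,168)]); cs=cv((335,190),[(42,228),(143,37),(252,64),(158,264)])
def fit(B,obs,x0):
    f=lambda v: np.concatenate([(proj(P[n],body(v,B[:len(o)]))-o).ravel() for n,o in obs])
    r=least_squares(f,x0,loss='soft_l1'); return r.x,f(r.x).reshape(-1,2)
for nm,B,t,s,x0 in [("jig",CJ,jt,js,[.4,.25,0]),("cover",CC,ct,cs,[.35,-.15,0])]:
    for o in ([("top",t)],[("side",s)],[("top",t),("side",s)]):
        x,r=fit(B,o,x0); print(nm,[a[0] for a in o],np.round(x[:2]*1000,1),round(np.degrees(x[2]),2),np.round(r,1).tolist())
E
python3 fit0.py
```

```text
jig ['top'] [484.5 249.2] -19.3 [[0.1, -0.4], [0.4, 0.1], [0.7, -0.0], [0.0, -0.1], [-2.0, -0.1], [-0.2, 0.6]]
jig ['side'] [484.4 253. ] -19.19 [[-0.2, 0.3], [0.6, 0.4], [0.1, -0.6], [0.1, -0.3], [-0.6, 0.6], [0.0, -0.4]]
jig ['top', 'side'] [484.7 251.2] -19.22 [[-0.7, -0.5], [-0.4, -0.1], [0.0, -0.2], [-0.7, -0.1], [-2.8, -0.1], [-0.9, 0.5], [0.2, -0.3], [0.8, -0.1], [0.4, -1.1], [0.5, -1.0], [-0.2, -0.0], [0.3, -1.0]]
cover ['top'] [ 433.6 -174.9] 5.34 [[-0.1, 0.3], [-0.6, 0.2], [-0.1, -0.1], [-0.3, -0.4], [0.4, 0.1], [0.7, -0.0]]
cover ['side'] [ 431.4 -169.7] 5.24 [[-0.5, -0.6], [-0.4, 0.8], [0.1, 1.2], [1.0, -0.8]]
cover ['top', 'side'] [ 433.3 -174.4] 5.27 [[-0.3, 0.3], [-0.7, 0.4], [-0.3, 0.0], [-0.5, -0.3], [0.2, 0.1], [0.5, 0.1], [-0.5, -1.8], [-0.5, -0.1], [0.0, 0.2], [1.0, -2.1]]
```

>>> jog_arm(targets="18 34 0 0 0 6 1;18 34 0 0 0 6 1;18 34 0 0 0 6 1;18 34 0 0 0 6 1;18 34 0 0 0 6 1;18 34 0 0 0 6 1;18 34 0 0 0 6 1;18 34 0 0 0 6 1;18 34 0 0 0 6 1;18 34 0 0 0 6 1")

```text
time: 2.13
eef_pos: [0.3611, -0.3017, 0.2301]
tcp_rot: [0.779, 0.627, 0.0, 0.003]
contact_force: [0.1, -1.3, -0.8]
opening: 1.004
```

```bash
python3 - <<'E'
from h import *
import plant
print(grasp_offset, [k for k in dir(plant) if k[0]!='_'])
s=get_state(); print(s["time"],s["eef_pos"],s["qpos"])
E
```

```text
0.0187 ['Unreachable', 'get_state', 'grasp_offset', 'mark_of', 'read_camera', 'sign_off', 'silhouettes', 'spot_in']
2.1333 [ 0.36106252 -0.30171664  0.23012219] [-9.12547557e-01 -1.81130283e-01  2.06632751e+00  6.50526809e-04
  1.25123253e+00 -6.96881014e-01]
```

>>> jog_arm(targets="18 32 0 0 0 6 1;18 32 0 0 0 6 1;18 32 0 0 0 5.5 1;18 32 0 0 0 0 1;0 0 0 0 0 0 1")

```text
time: 2.55
eef_pos: [0.437, -0.1615, 0.2321]
tcp_rot: [0.665, 0.747, 0.002, 0.005]
contact_force: [-0.6, -0.1, 0.5]
opening: 1.003
```

```bash
python3 - <<'E'
from h import *
import pickle
s=get_state(); print(s["time"],s["eef_pos"],s["tcp_rot"])
p=read_camera("wrist"); pickle.dump(p,open("pw1.pkl","wb")); cv2.imwrite("pics/w1.png",p["pixels"])
print(p["world_from_camera"],p["mtx"],p["dist_coeffs"])
for t in ["cover","cover_grip","cover_notch"]: print(t,[(m["uv"],m["p"]) for m in mark_of(t,p)[:2]], proj(p,[.433,-.174,.036]))
E
```

```text
2.55 [ 0.43700855 -0.16146976  0.23209848] [0.66532848 0.74653081 0.0023477  0.00492528]
[[ 0.99339423 -0.10510506 -0.04605254  0.42601315]
 [ 0.11436736  0.93965082  0.32245379 -0.08113626]
 [ 0.00938179 -0.32559064  0.94546429  0.37500123]
 [ 0.          0.          0.          1.        ]] [[352.79718073   0.         280.59841293]
 [  0.         352.79718073 208.07565867]
 [  0.           0.           1.        ]] [0.01479513 0.         0.         0.         0.        ]
cover [([276.5, 177.9], 0.89)] [[273.69817636 185.56365871]]
cover_grip [([275.2, 188.2], 0.9)] [[273.69817636 185.56365871]]
cover_notch [([280.2, 99.6], 0.83)] [[273.69817636 185.56365871]]
```

View pics/w1.png

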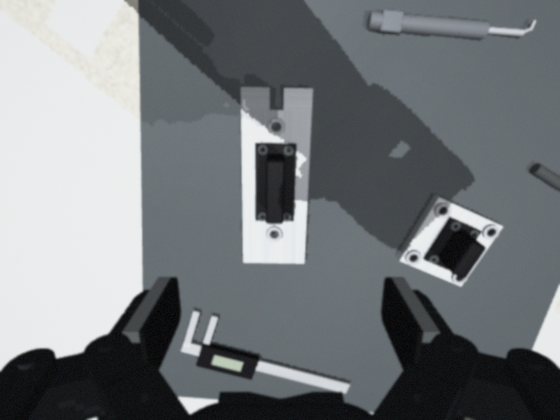

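```bash
python3 - <<'E'
from h import *
import pickle
p=pickle.load(open("pw1.pkl","rb"))
CC=np.array([[-35,95,12],[35,95,12],[35,-95,12],[-35,-95,12],[0,58,16],[0,-58,16]])
o=np.array([(241,88),(312.5,88),(305.5,263),(243,263),(277,126),(275,234)],float)
f=lambda v:(proj(p,body(v,CC))-o).ravel()
r=least_squares(f,[.433,-.174,.09]); print(r.x*[1000,1000,57.3],np.round(f(r.x),1))
im=p["pixels"][70:280,220:340]; cv2.imwrite("pics/w1c.png",cv2.resize(im,None,fx=2.8,fy=2.8,interpolation=cv2.INTER_CUBIC))
E
```

```text
[ 435.17506089 -176.9343763     5.57440312] [-0.2 -1.   0.3  0.4 -0.5 -0.1  1.1 -0.8 -0.6  1.1 -0.   0.3]
```

View pics/w1c.png

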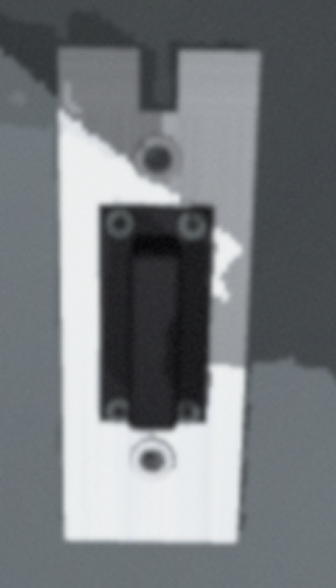

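>>> jog_arm(targets="-1.2 -7 -35 0.1 0.3 -0.6 0.4;-1.2 -7 -35 0.1 0.3 -0.5 0.2;0 0 -35 0 0 0 0.2;0 0 -35 0 0 0 0.2;0 0 -30 0 0 0 0.2;0 0 0 0 0 0 0.2")

```text
time: 3.25
eef_pos: [0.431, -0.1926, 0.0617]
tcp_rot: [0.682, 0.732, -0.001, 0.007]
contact_force: [-1.9, 1.2, -0.7]
opening: 0.6
```

>>> jog_arm(targets="3 16 -8 0.6 0.5 1.3 0.2;0 0 0 0 0 0 0.2;0 0 0 0 0 0 0.2")

```text
time: 3.5
eef_pos: [0.4326, -0.1807, 0.0542]
tcp_rot: [0.676, 0.737, -0.001, -0.001]
contact_force: [0.3, 0.2, 1.5]
opening: 0.598
```

```bash
cat >> h.py <<'E'
from scipy.spatial.transform import Rotation as R
def st():
    s=get_state(); M=R.from_quat(s["tcp_rot"]).as_matrix(); z=M[:,2]
    print("t",round(s["time"],2),"pos",np.round(s["eef_pos"]*1000,1),"yaw",round(np.degrees(np.arctan2(M[1,1],M[0,1])),2),"fixtilt deg x,y",np.round(np.degrees([-z[1],z[0]]),2),"F",np.round(s["contact_force"],1),"T",np.round(s["wrist_torque"],2),"op",round(s["opening"],3),"v",np.abs(s["dq"]).max().round(3))
    return s
E
python3 - <<'E'
from h import *
st()
p=read_camera("wrist"); cv2.imwrite("pics/w2.png",p["pixels"])
st()
E
```

```text
t 3.5 pos [ 432.6 -180.7   54.2] yaw 4.92 fixtilt deg x,y [ 0.05 -0.13] F [0.3 0.2 1.5] T [-0.   -0.04 -0.  ] op 0.598 v 0.025
t 3.55 pos [ 432.5 -180.7   54.4] yaw 4.91 fixtilt deg x,y [ 0.05 -0.12] F [-0.5 -0.1  0.6] T [-0.01  0.03  0.01] op 0.598 v 0.01
```

View pics/w2.png

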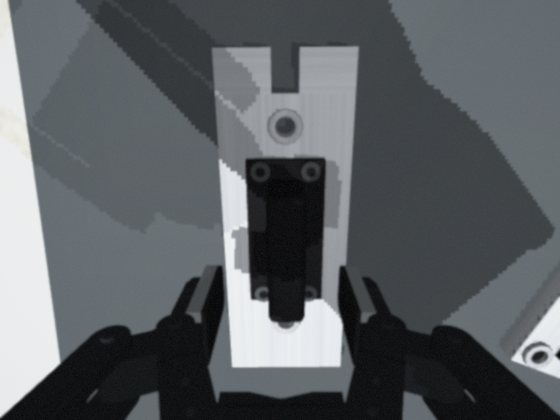

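```bash
python3 - <<'E'
from h import *
p=read_camera("wrist")
CC=np.array([[-35,95,12],[35,95,12],[35,-95,12],[-35,-95,12],[0,58,16],[-7,95,12],[7,95,12]])
o=np.array([(212,46.5),(359,46),(341,367),(232,367),(285,125),(271,46),(298,46)],float)
f=lambda v:(proj(p,body(v,CC))-o).ravel()
r=least_squares(f,[.433,-.174,.09]); print(r.x*[1000,1000,57.3],np.round(f(r.x),1)); st()
print(proj(p,[.4345,-.176,.053]))
E
```

```text
[ 434.58854414 -176.21730827    5.3734617 ] [-0.   0.5 -0.9 -0.4 -1.  -2.2  0.6 -1.8  0.3  1.3 -0.6  0.5  1.6  0.3]
t 3.6 pos [ 432.8 -180.7   54.6] yaw 4.92 fixtilt deg x,y [ 0.08 -0.07] F [-0.2  0.1 -0.1] T [-0.   -0.04  0.03] op 0.602 v 0.007
[[286.50101759 263.70873543]]
```

Move to (434.6, −176.2), yaw 5.4, z 23, and close.

>>> jog_arm(targets="2 4.5 -31 0 0 0.5 0.2;0 0 0 0 0 0 0.2;0 0 0 0 0 0 0.2", force=70)

```text
time: 3.85
eef_pos: [0.4388, -0.1807, 0.0288]
tcp_rot: [0.674, 0.739, -0.0, 0.006]
contact_force: [0.0, 0.5, 0.9]
opening: 0.6
```

```bash
python3 -c "
from h import *
st()"
```

```text
t 3.85 pos [ 438.8 -180.7   28.8] yaw 5.3 fixtilt deg x,y [0.5  0.48] F [0.  0.5 0.9] T [-0.01  0.01  0.02] op 0.6 v 0.035
```

>>> jog_arm(targets="-3 4 -4 0.5 0.5 0.1 0.2;-0.5 0.5 -2 0 0 0 0.2;0 0 0 0 0 0 0.2")

```text
time: 4.1
eef_pos: [0.4371, -0.178, 0.0266]
tcp_rot: [0.673, 0.739, 0.0, 0.002]
contact_force: [-0.0, -0.5, -0.3]
opening: 0.597
```

```bash
python3 -c "
from h import *
st()"
```

```text
t 4.1 pos [ 437.1 -178.    26.6] yaw 5.36 fixtilt deg x,y [0.17 0.23] F [-0.  -0.5 -0.3] T [ 0.    0.01 -0.02] op 0.597 v 0.022
```

>>> jog_arm(targets="-3.5 3 -5 0.2 0.3 0 0.2;-0.5 0 -1 0 0 0 0.2;0 0 0 0 0 0 0.2")

```text
time: 4.35
eef_pos: [0.4339, -0.1756, 0.0223]
tcp_rot: [0.673, 0.739, -0.0, 0.001]
contact_force: [0.2, 0.3, 0.1]
opening: 0.603
```

```bash
python3 -c "
from h import *
st()"
```

```text
t 4.35 pos [ 433.9 -175.6   22.3] yaw 5.36 fixtilt deg x,y [0.09 0.1 ] F [0.2 0.3 0.1] T [-0.02 -0.01 -0.01] op 0.603 v 0.013
```

Good. Close.

>>> jog_arm(targets="0 0 0 0 0 0 -1;0 0 0 0 0 0 -1;0 0 0 0 0 0 -1;0 0 0 0 0 0 -1;0 0 0 0 0 0 -1;0 0 0 0 0 0 -1;0 0 0 0 0 0 -1", force=70)

```text
time: 4.93
eef_pos: [0.4342, -0.1756, 0.0227]
tcp_rot: [0.673, 0.739, 0.0, 0.001]
contact_force: [-0.2, 0.0, 0.7]
opening: 0.202
```

```bash
python3 -c "
from h import *
st()
p=read_camera('wrist'); cv2.imwrite('pics/w3.png',p['pixels'])"
```

```text
t 4.93 pos [ 434.2 -175.6   22.7] yaw 5.36 fixtilt deg x,y [0.1  0.12] F [-0.2  0.   0.7] T [ 0.    0.07 -0.02] op 0.202 v 0.002
```

View pics/w3.png

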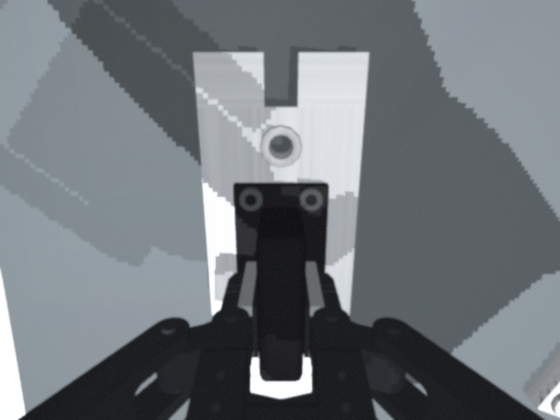

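>>> jog_arm(targets="0 0 10 0 0 0 -1;0 0 25 0 0 0 -1;0 0 30 0 0 0 -1;0 0 30 0 0 0 -1;0 0 10 0 0 0 -1;0 0 0 0 0 0 -1")

```text
time: 5.48
eef_pos: [0.4276, -0.1712, 0.128]
tcp_rot: [0.673, 0.739, -0.001, -0.007]
contact_force: [0.8, -0.7, -3.5]
opening: 0.199
```

```bash
python3 -c "
from h import *
st()
p=read_camera('wrist'); cv2.imwrite('pics/w4.png',p['pixels'])
st()"
```

```text
t 5.48 pos [ 427.6 -171.2  128. ] yaw 5.37 fixtilt deg x,y [-0.42 -0.64] F [ 0.8 -0.7 -3.5] T [-0.05 -0.03  0.07] op 0.199 v 0.026
t 5.53 pos [ 427.6 -171.2  127.4] yaw 5.37 fixtilt deg x,y [-0.43 -0.65] F [ 0.2 -0.5 -3.3] T [ 0.01 -0.07  0.02] op 0.197 v 0.036
```

View pics/w4.png

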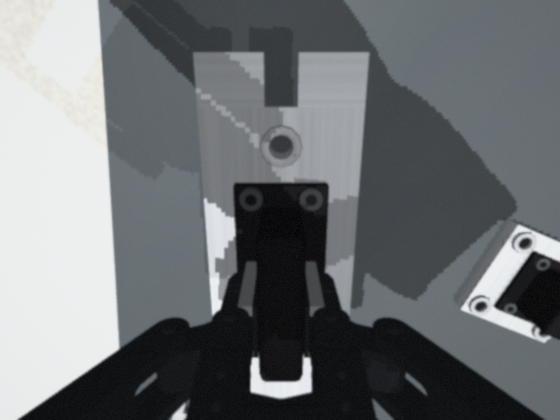

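>>> jog_arm(targets="5 25 0 -0.2 -0.3 -2.4 -1;6 36 0 0 0 -2.4 -1;6 36 0 0 0 -2.4 -1;6 36 0 0 0 -2.4 -1;6 36 0 0 0 -2.4 -1;6 36 0 0 0 -2.4 -1;6 36 0 0 0 -2.4 -1;6 36 0 0 0 -2.4 -1;5 36 0 0 0 -2.4 -1;5 36 0 0 0 -2.4 -1")

```text
time: 6.37
eef_pos: [0.4733, 0.1873, 0.1126]
tcp_rot: [0.822, 0.569, -0.009, -0.011]
contact_force: [0.4, -0.5, -3.5]
opening: 0.196
```

```bash
python3 -c "
from h import *
st()"
```

```text
t 6.37 pos [473.3 187.3 112.6] yaw -20.61 fixtilt deg x,y [-0.46 -1.57] F [ 0.4 -0.5 -3.5] T [-0.01 -0.05  0.04] op 0.196 v 1.379
```

>>> jog_arm(targets="4 25 8 -0.2 -0.8 0.5 -1;4 15 4 -0.2 -0.5 0.5 -1;2 5 0 0 0 0 -1;0 0 0 0 0 0 -1")

```text
time: 6.7
eef_pos: [0.4775, 0.2402, 0.1164]
tcp_rot: [0.815, 0.579, -0.008, -0.005]
contact_force: [0.2, 0.1, -4.0]
opening: 0.197
```

```bash
python3 -c "
from h import *
st()"
```

```text
t 6.7 pos [477.5 240.2 116.4] yaw -19.18 fixtilt deg x,y [ 0.06 -1.05] F [ 0.2  0.1 -4. ] T [-0.01  0.07  0.01] op 0.197 v 0.019
```

>>> jog_arm(targets="7 10 0 0 -1 0 -1;2 3 0 0 -0.3 0 -1;0 0 0 0 0 0 -1")

```text
time: 6.95
eef_pos: [0.4851, 0.2514, 0.1126]
tcp_rot: [0.816, 0.579, -0.001, 0.001]
contact_force: [0.4, 0.1, -4.1]
opening: 0.201
```

```bash
python3 - <<'E'
from h import *
import pickle
st(); P={}
for n in ["wrist","side","top"]:
    p=read_camera(n); P[n]=p; cv2.imwrite(f'pics/{n}5.png',p['pixels'])
pickle.dump(P,open("p5.pkl","wb"))
p=P["wrist"]
J=(.4847,.251,np.radians(-19.2))
print("pred post, pin, corners",np.round(proj(p,body(J,[[0,84,62],[0,0,44],[80,115,20],[-50,115,20],[26,84,34],[-26,84,34]]))))
for t in ["jig_post","jig_pin","cover_notch"]: print(t,[(m["uv"],round(m["p"],2)) for m in mark_of(t,p)[:2]])
E
```

```text
t 6.95 pos [485.1 251.4 112.6] yaw -19.31 fixtilt deg x,y [ 0.22 -0.03] F [ 0.4  0.1 -4.1] T [-0.02  0.04  0.01] op 0.201 v 0.013
pred post, pin, corners [[279.  82.]
 [279. 221.]
 [413.  26.]
 [195.  27.]
 [323.  82.]
 [235.  82.]]
jig_post [([283.5, 88.0], 0.97)]
jig_pin []
cover_notch []
```

View pics/wrist5.png

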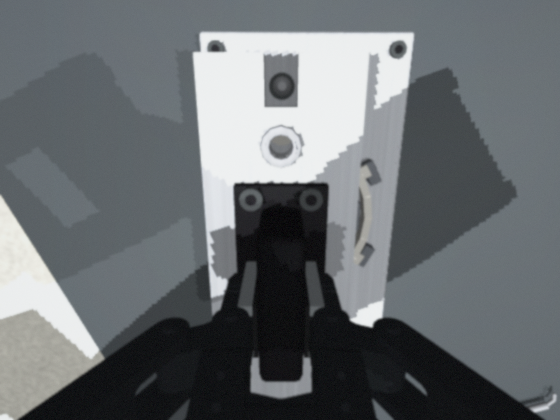

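View pics/side5.png

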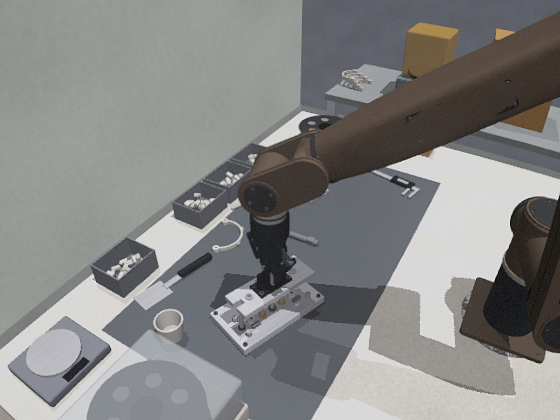

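```bash
python3 - <<'E'
import cv2,pickle
p=pickle.load(open("p5.pkl","rb"))["wrist"]["pixels"]
cv2.imwrite("pics/w5c.png",cv2.resize(p[20:160,185:425],None,fx=3.3,fy=3.3,interpolation=cv2.INTER_CUBIC))
E
```

```text
(no output)
```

View pics/w5c.png

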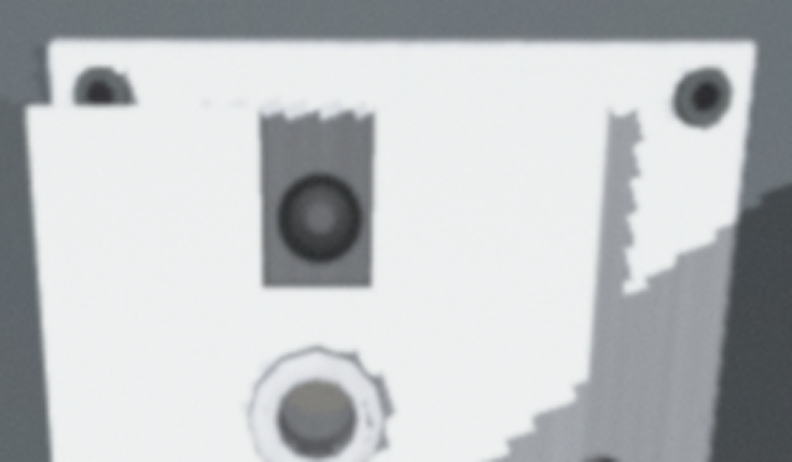

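```bash
cat > rel.py <<'E'
from h import *
def rel(p,zc,J0,C0,jc,je,post,cc,nb,bush,ce=None):
    # jig: corners (80,115),(-50,115) @20, points je on right edge x=80, post
    def fj(v):
        r=list((proj(p,body(v,[[-50,115,20],[80,115,20]]))-jc).ravel())
        r+=list((proj(p,body(v,[[0,84,62]]))-post).ravel())
        a,b=proj(p,body(v,[[80,115,20],[80,0,20]])); n=np.array([-(b-a)[1],(b-a)[0]])/np.linalg.norm(b-a)
        return np.array(r+[float((np.array(e)-a)@n) for e in je])
    def fc(v):
        v=[*v,zc]
        return np.r_[(proj(p,body(v,[[-35,95,12],[35,95,12]]))-cc).ravel(),(proj(p,body(v,[[-7,74,12],[7,74,12]]))-nb).ravel(),(proj(p,body(v,[[0,58,16]]))-bush).ravel()]
    a=least_squares(fj,J0).x;b=least_squares(fc,C0).x
    print("jig",np.round(a*[1000,1000,57.3],2),np.round(fj(a),1)); print("cov",np.round(b*[1000,1000,57.3],2),np.round(fc(b),1))
    print("move cover by",np.round((a-b)*[1000,1000,57.3],2))
E
python3 - <<'E'
from rel import *
import pickle
p=pickle.load(open("p5.pkl","rb"))["wrist"]
o=np.array
rel(p,.0899,(.4847,.251,-.335),(.4851,.2514,-.337),o([(200.,32.4),(413.7,32.6)]),[(408.2,89.9),(399.7,159.9)],o([281.7,85.8]),o([(192.8,51.4),(369.4,51.4)]),o([(264.3,106.9),(297.3,106.9)]),o([281.2,145.6]))
E
```

```text
jig [484.84 248.14 -19.58] [-1.6 -0.8  1.3 -0.2 -0.   1.2  0.1  0.3]
cov [485.58 250.38 -19.33] [ 0.3  0.  -0.5  0.  -0.  -0.4  0.4 -0.4 -0.2  0.8]
move cover by [-0.74 -2.24 -0.25]
```

>>> jog_arm(targets="-0.6 -1.8 -20 0.1 0 -0.2 -1;0 0 0 0 0 0 -1;0 0 0 0 0 0 -1")

```text
time: 7.5
eef_pos: [0.4862, 0.2491, 0.0953]
tcp_rot: [0.817, 0.576, 0.002, 0.001]
contact_force: [0.2, 0.2, -2.7]
opening: 0.198
```

```bash
python3 - <<'E'
from h import *
import pickle
st(); p=read_camera("wrist"); pickle.dump(p,open("p6.pkl","wb"))
cv2.imwrite("pics/w6c.png",cv2.resize(p["pixels"][10:160,185:425],None,fx=3.3,fy=3.3,interpolation=cv2.INTER_CUBIC))
E
```

```text
t 7.5 pos [486.2 249.1  95.3] yaw -19.6 fixtilt deg x,y [0.03 0.25] F [ 0.2  0.2 -2.7] T [-0.04 -0.06 -0.03] op 0.198 v 0.04
```

View pics/w6c.png

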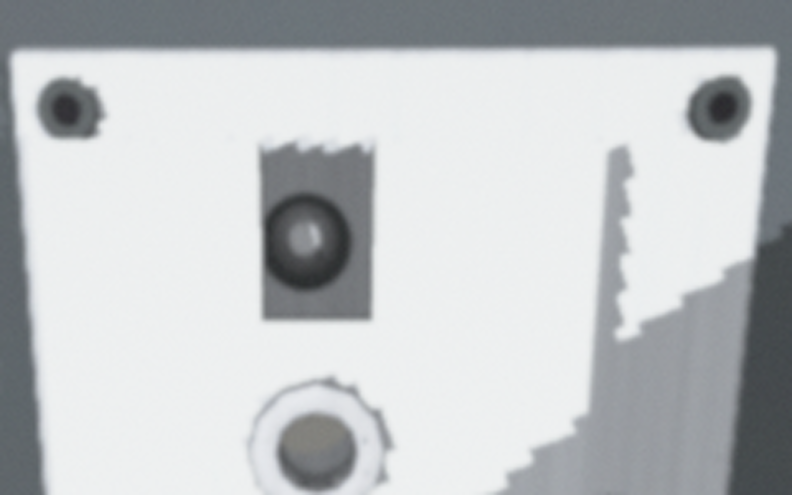

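```bash
python3 - <<'E'
from rel import *
import pickle
p=pickle.load(open("p6.pkl","rb"))
c=lambda l:(np.array(l,float)+.5)/3.3-.5+np.array([185,10])
for dz in (0,-.003):
  rel(p,.0953-.0227+dz,(.4847,.249,-.335),(.4851,.2514,-.337),c([(12,51),(776,49)]),[*c([(756,250),(729,494)])],c([306,238]),np.array([(192.8,51.4),(369.4,51.4)]),c([(263,320),(371,320)]),c([316,450]))
E
```

```text
jig [484.86 248.3  -19.6 ] [-1.6 -0.8  1.7 -0.3 -0.6  1.3  0.6  0.1]
cov [486.58 248.22 -19.71] [ 0.4 -0.1 -0.9  0.3 -0.2 -0.2  0.4 -0.2  0.4  0.2]
move cover by [-1.72  0.08  0.11]
jig [484.86 248.3  -19.6 ] [-1.6 -0.8  1.7 -0.3 -0.6  1.3  0.6  0.1]
cov [486.6  248.23 -19.72] [ 2.1  0.6 -2.6  1.   0.1 -0.6  0.1 -0.6  0.4 -0.9]
move cover by [-1.74  0.07  0.11]
```

>>> jog_arm(targets="-2.2 0.5 -8 0 0.25 0.1 -1;0 0 0 0 0 0 -1;0 0 0 0 0 0 -1")

```text
time: 7.8
eef_pos: [0.484, 0.2497, 0.0878]
tcp_rot: [0.817, 0.577, -0.0, 0.0]
contact_force: [-0.0, -0.4, -3.2]
opening: 0.199
```

```bash
python3 - <<'E'
from h import *
import pickle
st(); p=read_camera("wrist"); pickle.dump(p,open("p7.pkl","wb"))
cv2.imwrite("pics/w7c.png",cv2.resize(p["pixels"][10:160,185:425],None,fx=3.3,fy=3.3,interpolation=cv2.INTER_CUBIC))
E
```

```text
t 7.8 pos [484.  249.7  87.8] yaw -19.48 fixtilt deg x,y [ 0.02 -0.  ] F [-0.  -0.4 -3.2] T [ 0.03 -0.06 -0.  ] op 0.199 v 0.017
```

View pics/w7c.png

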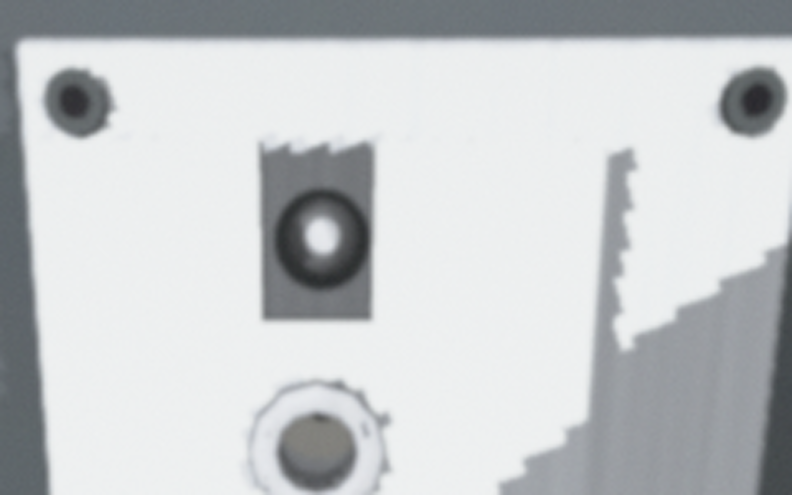

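```bash
python3 - <<'E'
from rel import *
import pickle
p=pickle.load(open("p7.pkl","rb"))
c=lambda l:(np.array(l,float)+.5)/3.3-.5+np.array([185,10])
zc=.0878-.0227
rel(p,zc,(.4847,.249,-.335),(.4851,.2514,-.337),c([(18,42),(797,40)]),[*c([(788,245),(758,494)])],c([322,237]),np.array([(192.8,51.4),(369.4,51.4)]),c([(263,320),(371,320)]),c([316,450]))
# direct: post tip vs notch bottom mid, in yaw frame
for uvp in ([322,237],[322,235]):
  a=atz(p,c(uvp),.062); b=atz(p,c([317,320]),zc+.012); d=(a-b)[:2]*1000; y=np.radians(-19.5)
  print("post rel notch bottom (x, y; want 0,10):",d@[np.cos(y),np.sin(y)],d@[-np.sin(y),np.cos(y)])
E
```

```text
jig [484.39 248.13 -19.4 ] [-3.1 -0.3  4.9 -0.5 -1.3  1.5 -0.1 -0.3]
cov [484.25 248.79 -19.6 ] [ 0.4 -0.1 -0.8  0.2 -0.3 -0.2  0.4 -0.2  0.3  0.2]
move cover by [ 0.15 -0.66  0.21]
post rel notch bottom (x, y; want 0,10): 0.6843814316925212 10.135722930231434
post rel notch bottom (x, y; want 0,10): 0.683997646085959 10.391509459338234
```

>>> jog_arm(targets="0.6 -0.3 -16 0 0 0.1 -1;0 0 0 0 0 0 -1;0 0 0 0 0 0 -1")

```text
time: 8.1
eef_pos: [0.4854, 0.2499, 0.073]
tcp_rot: [0.816, 0.578, 0.001, 0.001]
contact_force: [-0.4, -0.2, -3.9]
opening: 0.199
```

```bash
python3 - <<'E'
from h import *
import pickle
st(); p=read_camera("wrist"); pickle.dump(p,open("p8.pkl","wb"))
cv2.imwrite("pics/w8c.png",cv2.resize(p["pixels"][10:160,185:425],None,fx=3.3,fy=3.3,interpolation=cv2.INTER_CUBIC))
E
```

```text
t 8.1 pos [485.4 249.9  73. ] yaw -19.35 fixtilt deg x,y [-0.01  0.12] F [-0.4 -0.2 -3.9] T [-0.02 -0.04  0.01] op 0.199 v 0.024
```

View pics/w8c.png

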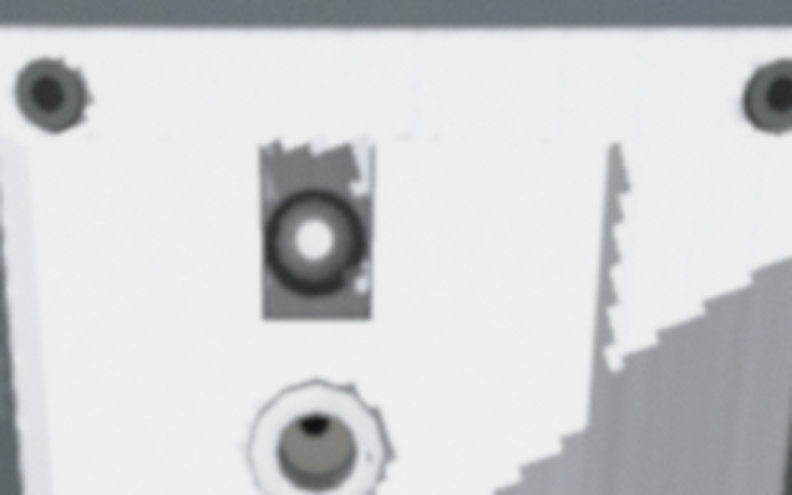

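>>> jog_arm(targets="-0.6 0.1 -5 0 0.1 0 -1;0 0 -3 0 0 0 -1;0 0 0 0 0 0 -1")

```text
time: 8.4
eef_pos: [0.485, 0.2503, 0.0657]
tcp_rot: [0.816, 0.578, 0.001, 0.0]
contact_force: [0.2, 0.0, -4.1]
opening: 0.201
```

```bash
python3 - <<'E'
from h import *
st()
E
```

```text
t 8.4 pos [485.  250.3  65.7] yaw -19.34 fixtilt deg x,y [-0.03  0.07] F [ 0.2  0.  -4.1] T [-0.04  0.01 -0.02] op 0.201 v 0.006
```

>>> jog_arm(targets="0 -0.3 -4 0 0.1 0 -1;0 0 -2 0 0 0 -1;0 0 0 0 0 0 -1")

```text
time: 8.65
eef_pos: [0.4859, 0.2503, 0.0618]
tcp_rot: [0.816, 0.578, 0.0, -0.0]
contact_force: [-3.3, -0.6, 4.1]
opening: 0.2
```

```bash
python3 - <<'E'
from h import *
st(); p=read_camera("wrist"); 
cv2.imwrite("pics/w9c.png",cv2.resize(p["pixels"][10:160,185:425],None,fx=3.3,fy=3.3,interpolation=cv2.INTER_CUBIC))
E
```

```text
t 8.65 pos [485.9 250.3  61.8] yaw -19.33 fixtilt deg x,y [-0.04 -0.02] F [-3.3 -0.6  4.1] T [-0.2   0.64  0.05] op 0.2 v 0.034
```

View pics/w9c.png

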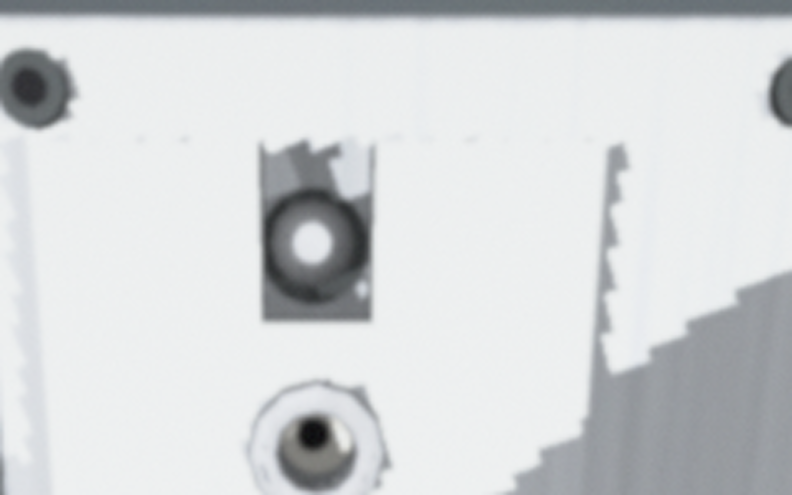

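>>> jog_arm(targets="-1.2 0 -2.5 0 0 0 -1;0 0 -2 0 0 0 -1;0 0 0 0 0 0 -1")

```text
time: 8.95
eef_pos: [0.4859, 0.2504, 0.0604]
tcp_rot: [0.816, 0.578, 0.001, 0.0]
contact_force: [-3.3, -1.3, 5.8]
opening: 0.198
```

```bash
python3 - <<'E'
from h import *
st()
E
```

```text
t 8.95 pos [485.9 250.4  60.4] yaw -19.31 fixtilt deg x,y [-0.01  0.08] F [-3.3 -1.3  5.8] T [-0.28  0.77 -0.04] op 0.198 v 0.032
```

>>> jog_arm(targets="-2 0 -5 0 0 0 -1;-1.5 0 -5 0 0 0 -1;-1 0 -5 0 0 0 -1")

```text
time: 9.2
eef_pos: [0.4859, 0.2504, 0.0566]
tcp_rot: [0.815, 0.579, 0.001, 0.002]
contact_force: [-15.3, -7.2, 34.1]
opening: 0.199
```

```bash
python3 - <<'E'
from h import *
st()
E
```

```text
t 9.2 pos [485.9 250.4  56.6] yaw -19.24 fixtilt deg x,y [0.14 0.3 ] F [-15.3  -7.2  34.1] T [-1.    2.89 -0.09] op 0.199 v 0.027
```

>>> jog_arm(targets="-3 -1.5 -3.5 0.1 0.3 0 -1;-3 -1.5 -3.5 0 0.2 0 -1;-3 -1.5 -3.5 0 0.2 0 -1")

```text
time: 9.45
eef_pos: [0.4856, 0.2501, 0.0579]
tcp_rot: [0.816, 0.578, 0.008, -0.0]
contact_force: [-2.2, 1.9, 12.6]
opening: 0.198
```

```bash
python3 - <<'E'
from h import *
st()
E
```

```text
t 9.45 pos [485.6 250.1  57.9] yaw -19.36 fixtilt deg x,y [-0.54  0.71] F [-2.2  1.9 12.6] T [0.12 0.57 0.09] op 0.198 v 0.049
```

>>> jog_arm(targets="-2 -1 -5 -0.5 0.7 0 -1;-2 -1 -5 -0.3 0.5 0 -1;-2 -1 -5 -0.2 0.4 0 -1;-2 -1 -5 -0.2 0.4 0 -1")

```text
time: 9.78
eef_pos: [0.486, 0.2502, 0.0568]
tcp_rot: [0.816, 0.578, -0.006, -0.0]
contact_force: [-10.3, -3.6, 22.8]
opening: 0.199
```

```bash
python3 - <<'E'
from h import *
st()
E
```

```text
t 9.78 pos [486.  250.2  56.8] yaw -19.33 fixtilt deg x,y [ 0.36 -0.57] F [-10.3  -3.6  22.8] T [-0.2   1.38  0.08] op 0.199 v 0.063
```

>>> jog_arm(targets="-2.5 -1.2 -6 0.2 -0.3 0 -1;-2.5 -1.2 -6 0 0 0 -1;-2.5 -1.2 -6 0 0 0 -1;-2.5 -1.2 -6 0 0 0 -1")

```text
time: 10.12
eef_pos: [0.486, 0.2505, 0.0567]
tcp_rot: [0.816, 0.579, 0.005, 0.001]
contact_force: [-8.5, -0.4, 26.8]
opening: 0.2
```

```bash
python3 - <<'E'
from h import *
st()
for n in ["wrist","side","top"]:
    p=read_camera(n); cv2.imwrite(f'pics/{n}10.png',p['pixels'])
    if n=="side": cv2.imwrite("pics/s10c.png",cv2.resize(p["pixels"][220:360,200:340],None,fx=4.2,fy=4.2,interpolation=cv2.INTER_CUBIC))
st()
E
```

```text
t 10.12 pos [486.  250.5  56.7] yaw -19.29 fixtilt deg x,y [-0.23  0.53] F [-8.5 -0.4 26.8] T [-0.58  2.12  0.05] op 0.2 v 0.047
t 10.27 pos [486.  250.5  56.7] yaw -19.29 fixtilt deg x,y [-0.22  0.52] F [-6.9 -2.1 25.9] T [-0.55  2.09 -0.06] op 0.201 v 0.004
```

View pics/s10c.png

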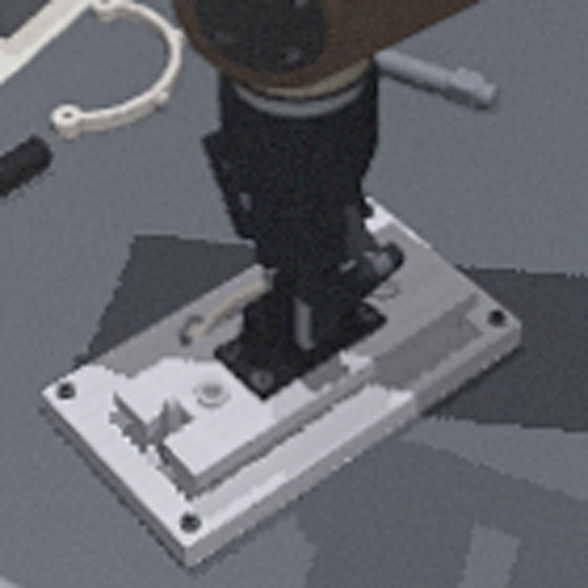

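View pics/wrist10.png

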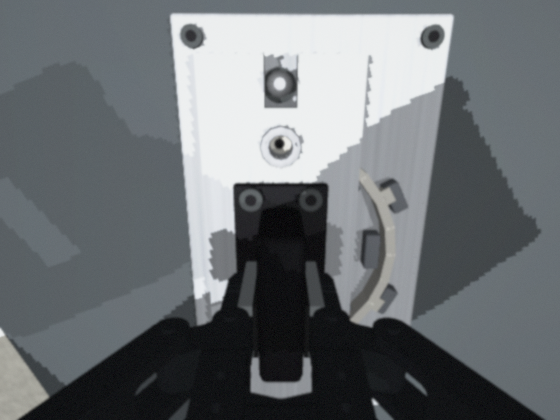

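>>> jog_arm(targets="-2.5 -1.2 -6.5 -0.1 0.2 0 -1;-2.5 -1.2 -6.5 -0.1 0.2 0 -1;-2.5 -1.2 -6.5 -0.1 0.2 0 -1;-2.5 -1.2 -6.5 -0.1 0.2 0 -1")

```text
time: 10.6
eef_pos: [0.486, 0.2504, 0.0566]
tcp_rot: [0.815, 0.579, 0.003, 0.001]
contact_force: [-9.8, -1.7, 29.1]
opening: 0.204
```

```bash
python3 - <<'E'
from h import *
st()
E
```

```text
t 10.6 pos [486.  250.4  56.6] yaw -19.26 fixtilt deg x,y [-0.09  0.34] F [-9.8 -1.7 29.1] T [-0.55  2.23 -0.1 ] op 0.204 v 0.014
```

>>> jog_arm(targets="-2.5 -1.2 -6.5 -0.1 0.3 0 -1;-2.5 -1.2 -6.5 -0.1 0.3 0 -1;-2.5 -1.2 -6.5 -0.1 0.3 0 -1;-2.5 -1.2 -6.5 -0.1 0.3 0 -1")

```text
time: 10.93
eef_pos: [0.4859, 0.2504, 0.0566]
tcp_rot: [0.815, 0.579, -0.001, -0.001]
contact_force: [-11.3, -3.4, 29.7]
opening: 0.202
```

```bash
python3 - <<'E'
from h import *
import pickle
st()
p=read_camera("wrist"); pickle.dump(p,open("p11.pkl","wb"))
cv2.imwrite("pics/w11c.png",cv2.resize(p["pixels"][10:160,185:425],None,fx=3.3,fy=3.3,interpolation=cv2.INTER_CUBIC))
for i in range(6): read_camera("top")
st()
E
```

```text
t 10.93 pos [485.9 250.4  56.6] yaw -19.27 fixtilt deg x,y [ 0.01 -0.14] F [-11.3  -3.4  29.7] T [-0.64  1.79 -0.1 ] op 0.202 v 0.026
t 11.28 pos [485.9 250.4  56.6] yaw -19.27 fixtilt deg x,y [ 0.01 -0.13] F [-12.4  -2.7  29.7] T [-0.59  1.85 -0.14] op 0.2 v 0.003
```

View pics/w11c.png

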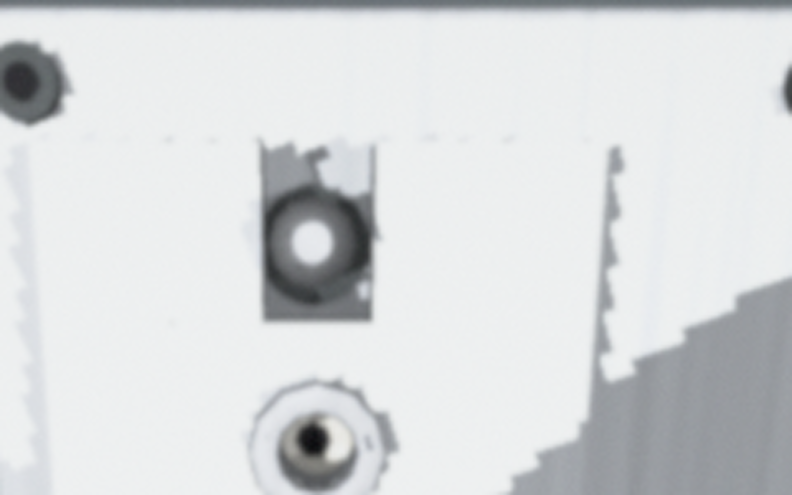

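```bash
python3 - <<'E'
from h import *
print(sign_off()); st()
E
```

```text
the job is handed in; nothing more can be done
None
the job is handed in; nothing more can be done
```

The long guide plate is on the jig: its notch is around the guide post, its bore is over the locating pin, and it is pressed down to the rests. I handed the job in at about 11.3 s, with the arm still gripping and pushing.

**Seating:** The tool stopped at z 56.6 mm, where fully home works out to about 56.7 mm. It stayed there while the push varied from about 23 to 34 N, which points to the plate being on the rests rather than on the springs. The last measured push was about 30 N, where 11–13 N is enough, and it held steady over the last 0.35 s. The tool is level to within about 0.15°.

**Alignment:** The last wrist picture shows the post inside the notch and an ear hole through the bush at the notch end. The plate had not slipped in the grip. The other bush is hidden by the gripper, so I did not see that ear.

**Rest of the bench:** In the last wrist picture the visible part of the bracket still lies in its nest. I took a final picture of the whole bench but did not go through it for the other tools.

**What disagreed:**
- **Side force:** About 12 N of side force remains on the plate, so the bore is leaning lightly on the pin.
- **Jig position:** The top, side and wrist cameras put the jig's y position up to 5 mm apart. I aligned the plate using what the wrist camera showed of the notch and post.

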